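Level the rolling-test track with its press-and-turn foot

ROBOT

A 6-joint arm with a two-finger parallel gripper is mounted at the origin on a cart in front of the work surface, level with it; the furniture and walls round the work are solid. World frame = base frame: x ahead of the robot, y to its left, z up, the work surface at z = 0. Lengths are in m, angles in degrees, forces in N, time in s.
With the tool pointing down it reaches from about 0.4 to 0.825 m from the base axis. Payload 7 kg.
Tool frame: the origin (TCP) lies midway between the tips of the shut fingers; the grasp point (between the pads) lies r.grip_depth behind it (r.grip_depth is the distance from the TCP to the grasp point, in m); z points along the fingers, y is the line along which they close (so a half turn about z gives the same grasp; the last joint's range is limited). The gripper opens to 88 mm and grips with 3 to 60 N. Pads are 19 mm wide; open, the fingers measure 130 mm over their backs; the gripper's body (78 mm by 193 mm) begins 47 mm behind the grasp point.
Start: joints at [82.97, 20.546, 0.682, 0, -70.136, -16.507], TCP at [0.27, 0.619, 0.227] pointing down, gripper open.
Joint ranges: [-176.03, 176.03], [-82.01, 121.73], [-58.28, 71.71], [-173.87, 95.51], [-174.79, -0.11], [-173.66, 173.66]. Speed limits (degrees/s): [136.94, 136.94, 172.46, 180, 180, 180].

INTERFACE

Orientations are given as [roll, pitch, yaw] about the fixed x, y, z axes, in that order (R = Rz(yaw) Ry(pitch) Rx(roll)).
In Python, from plant import r gives the robot as it stands.
- The arm moves only by the tool pendant, called after "Call:" as name(argument=value, ...) on one line, values as JSON. Schema: {"type":"object","properties":{"deltas":{"type":"array","items":{"type":"number"},"minItems":6,"maxItems":72},"finger_gap":{"type":"number"},"force":{"type":"number"},"only":{"type":"string"},"quiet":{"type":"boolean"},"lines":{"type":"string"}},"required":["deltas"],"additionalProperties":false}. deltas is one flat list of numbers that holds 1 to 12 rows one after another, with no inner brackets; each row has 6 numbers: dx, dy, dz in m, then a rotation vector rx, ry, rz in degrees; each row is the pose to reach, as a shift and turn from the pose commanded when the call began, along the tool's axes at that moment; what a row does not reach only later rows make up. A row lasts 1/12 s, in which the tool goes at most 0.0417 m and 7.16 degrees, less where a joint would pass 70% of its speed; a pose out of reach is approached as far as the arm can. finger_gap is the finger opening in m, set as the call begins (left out keeps the last). The fingers move at their own pace and stop on an object; force is the grip in N (left out, the last holds). Time passes only in rows, so rows that do not move let the fingers close. The tool returns the time, the measured TCP pose, the force, the opening and the grip force at its end. only (a regular expression) keeps the lines of the reply that match it, lines (a string "A,B") keeps lines A to B, and quiet returns only ok. Input that does not fit is refused with a message, and nothing moves.
- r.get_state(): the state, without advancing time (a new reading comes with each control period).
- r.capture(name): name is "side" or "top"; returns a dict with "frame" (384x512x3 uint8, red, green, blue), "z_map" (384x512 float32, m along the optical axis (not along the pixel's ray), 0 where there is no reading), "fx", "fy", "cx", "cy" (pixels), "cam_to_world" (4x4, takes a point from camera to world coordinates). Camera axes: x right, y down, z forward; pixel columns grow to the right and rows downward; lengths in m; the calibration is good to about 2 mm. A picture is of the moment at which its call begins.
- r.close_job(): hands the job in; it is judged then, once.
The state is a dict: "time_s": time; "joints": joint angles; "qd": joint speeds; "joint_torque": joint torques, N m; "tcp_pos": TCP position; "eef_rot": TCP orientation; "contact_force": force on the tool from outside, world axes, zero at the start; "moment": the same for the moment, N m; "gripper_width": finger opening in m; "gripper_force": force on a finger pad.
Only numpy, scipy, OpenCV 4.12 (cv2) and the standard library are available. Lean on these libraries where they do the work, as an engineer would, in place of code of your own. Each camera call takes 0.05 s, during which the arm holds its last target. There are 200 camera calls.

TASK

Turn the red transport lock clockwise until it clicks past its detent to its far stop, so that its tongue swings out from under the track board. Then take the round blue knob, press it down so that the board's foot stands on its packing plate, and turn it, still pressing, until the bubble of the spirit level stays wholly between its two black lines. Finish there, holding the knob and still pressing it down; leave the other things on the table as they are.

Things in the scene. Friction and masses are not known exactly. Their poses are not given: they have to be found in the camera images.
- unit: Fixed dark steel base, 130 x 340 mm, origin at its underside. Axes: z up, y from the knob end (-y) to the hinge end (+y) of the plywood track board above it. The board, 120 x 255 x 12 mm, is hinged at y = +110 mm; level, its top is 60 mm above the surface. At rest a spring lifts its knob end by 14 mm (0.07 rad); 3 N down on the knob overcomes it.
- lock_grip (a point): Middle of the red lock's wing, 170 mm to -y of the unit's origin, 96 mm above the surface, free above. The wing is a bar 44 mm long, 12 thick and 22 high (11 above and below this point) on an upright axis. The point turns with it: y along the bar. At joint 0 the bar and the tongue below it lie along the unit's y. Grip it across the 12 mm.
- transport_lock (a joint): Angle of the red lock: 0 = locked (tongue under the board, which then cannot come down onto its foot); grows clockwise seen from above to the stop at 1.2 rad. A sprung pin resists with up to 0.1 N m until 0.6 rad, then pushes it on by itself to about 1.1. Past 0.9 counts as open.
- knob_grip (a point): On the axis of the blue knob, at mid height of its round grip (30 mm diameter, 24 mm high, 12 above and below this point, which is 26 mm above the board's top; free for 30 mm around). A sprung plunger lets the knob sink up to 8 mm into the board: it starts to sink at 4 N and is at the bottom at 12 N. The point turns with the knob.
- knob_cap: The blue knob itself: its origin lies on its axis at the board's top, 26 mm below knob_grip while it is not sunk in; turns with the knob.
- levelling_knob (a joint): Angle of the blue knob, grows clockwise from above, -2.2 to 2.2 rad, friction 0.08 N m. Clockwise screws the foot out downward by 5 mm a radian, so the knob end of the pressed board rises 5 mm a radian; counter-clockwise lowers it. It starts 0.5 to 1.1 rad off level, to either side, depending on which plate lies under the foot.
- levelling_foot: Black rubber foot, 20 mm in diameter, under the board straight below the blue knob, origin at its underside. It hangs clear of the packing plate until the knob is pressed down (9 to 21 mm of travel) with the lock open.
- bubble_mid (a point): Middle of the pale bubble, 14 mm long, in the green vial of the yellow spirit level on the board. It runs along the vial (unit's y) to the HIGH end, at most 20 mm off the middle, and needs about 1.5 s to settle. With the foot pressed on its plate it moves about 17 mm towards the knob end per radian of clockwise turn.
- vial_mid (a point): Point of the board midway between the vial's two black lines (23 mm apart), y axis along the vial towards the hinge end. The bubble is wholly between the lines while its middle is within 4 mm of this point.
- thin_plate: Steel packing plate 44 x 44 x 7 mm, origin under its middle. It lies either under the foot or, as a spare, in front of the unit. With it under the foot the knob must be turned clockwise.
- thick_plate: Brass packing plate 44 x 44 x 15 mm, origin under its middle, in the other of these two places. With it under the foot the knob must be turned counter-clockwise.
- glue_bottle: white bottle with blue band and red cap, 33 mm wide, 84 mm tall; bystander
- track_rubber: reddish-brown block 24 x 60 x 18 mm; bystander
- paint_tin: red tin 33 mm wide, 28 mm tall; bystander
- pliers: yellow-handled pliers 137 mm long, lying; bystander
- screwdriver: red-handled screwdriver 142 mm long, lying; bystander
- tank_wagon: white tank wagon with a black top, 220 x 36 x 53 mm; bystander

How it is judged:
By the outcome, as a careful person would: the job done as asked, in the order asked, and still so for the second after the job is handed in, while the arm keeps its last pose, push and grip.
It also fails if it takes over 67 s, if anything falls off the work surface, if the arm or the gripper's body presses on something with over 40 N, if the wrist force passes 120 N, or if a joint passes its speed limit or range.

## Working session

There is one attempt and no reset: what is moved stays moved. The work goes in short steps, Python scripts to look and compute and a tool call to move; the robot and the scene stay as the last step left them, time stands still between calls to the robot, and variables do not carry over. Pictures are saved under pics/ and viewed, at most 10 in all, crops included, and the job is handed in when it is done.

```bash
mkdir -p pics; ls; cat > h.py <<'E'
import numpy as np,cv2
from plant import r
def cap(n,f=None):
    c=r.capture(n)
    if f: cv2.imwrite('pics/'+f,cv2.cvtColor(c['frame'],cv2.COLOR_RGB2BGR))
    return c
def pt(c,u,v,z):
    "ray through pixel onto plane z"
    T=np.array(c['cam_to_world']);d=T[:3,:3]@np.array([(u-c['cx'])/c['fx'],(v-c['cy'])/c['fy'],1]);o=T[:3,3]
    return o+d*(z-o[2])/d[2]
def xyz(c):
    Z=c['z_map'];v,u=np.indices(Z.shape);T=np.array(c['cam_to_world'])
    P=np.stack([(u-c['cx'])/c['fx']*Z,(v-c['cy'])/c['fy']*Z,Z],-1)
    return P@T[:3,:3].T+T[:3,3]
E
python3 - <<'E'
from h import *
a=cap('top','t1.png');b=cap('side','s1.png')
im=np.hstack([a['frame'],b['frame']]);print(a['cam_to_world'],b['cam_to_world'],a['fx'])
s=r.get_state();print(s['tcp_pos'],s['eef_rot'],r.grip_depth,s['time_s'])
E
```

```text
pics
[[ 0.0279639  -0.98044364  0.19480322  0.24418178]
 [-0.9994508  -0.02395712  0.02289461 -0.08194858]
 [-0.01777995 -0.19533645 -0.98057511  1.52191651]
 [ 0.          0.          0.          1.        ]] [[ 0.18710471 -0.48284391  0.85548442 -0.62572655]
 [-0.98201593 -0.06956967  0.17551286 -0.31760921]
 [-0.02522955 -0.87293861 -0.48717722  0.75014122]
 [ 0.          0.          0.          1.        ]] 408.12548510592944
[0.26941129 0.6184497  0.22573166] [ 1.79917087e+02 -6.85967089e-03 -2.35441022e+01] 0.0188 0.1
```

View pics/t1.png

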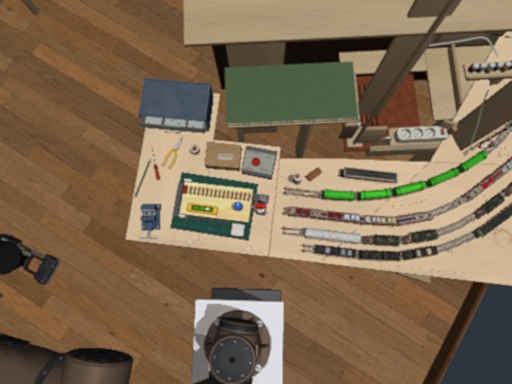

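View pics/s1.png

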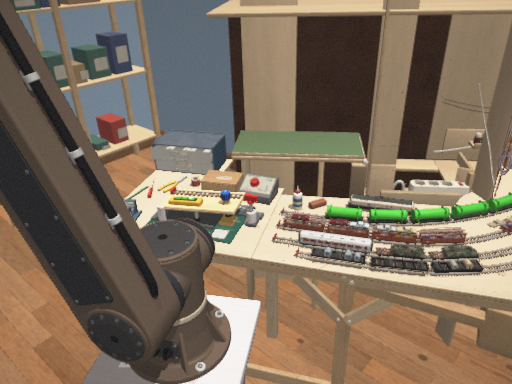

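Top view: the level is at about (203,208), the blue knob at (238,206) and the red lock at (261,204). The unit's +y points image left. Side view: knob (225,196), level (185,201), lock (250,198). Next I'll zoom in and measure.

```bash
python3 - <<'E'
from h import *
a=cap('top');b=cap('side')
x=cv2.resize(a['frame'][165:245,165:285],None,fx=6.5,fy=6.5,interpolation=cv2.INTER_CUBIC)[:,:780]
y=cv2.resize(b['frame'][170:245,150:270],None,fx=6.5,fy=6.5,interpolation=cv2.INTER_CUBIC)
cv2.imwrite('pics/t2.png',x[...,::-1]);cv2.imwrite('pics/s2.png',y[...,::-1])
for c,n,roi in((a,'top',(165,245,165,285)),(b,'side',(170,245,150,270))):
    h=cv2.cvtColor(c['frame'],cv2.COLOR_RGB2HSV).astype(int);P=xyz(c)
    H,S,V=h[...,0],h[...,1],h[...,2]
    for k,m in(('blue',(H>105)&(H<130)&(S>140)&(V>60)),('red',((H<6)|(H>174))&(S>150)&(V>60)),('yel',(H>18)&(H<32)&(S>160)&(V>120)),('green',(H>40)&(H<75)&(S>120)&(V>60))):
        w=np.zeros_like(m);w[roi[0]:roi[1],roi[2]:roi[3]]=1;m=(m&w).astype(np.uint8)
        q,l,st,ce=cv2.connectedComponentsWithStats(m)
        for i in range(1,q):
            if st[i,4]>5: print(n,k,st[i],ce[i].round(1),np.median(P[l==i],0).round(4))
E
```

```text
top blue [234 203   8   7  36] [237.7 206.2] [0.4738 0.0091 0.1096]
top red [183 186   3   7  18] [184.1 189.1] [0.5384 0.2105 0.0706]
top red [255 203  11   6  49] [259.9 205.3] [ 0.4799 -0.068   0.1039]
top yel [187 203  31  11 131] [202.  208.6] [0.4643 0.1395 0.0796]
top green [193 206  12   4  37] [198.5 207.6] [0.4675 0.1526 0.0849]
top green [209 208   3   3   6] [210.2 209. ] [0.4648 0.1099 0.0847]
side blue [221 191   9   9  60] [225.4 195. ] [0.4669 0.0054 0.1065]
side red [251 178   8   8  50] [254.3 181.9] [ 0.6436 -0.0496  0.0625]
side red [170 187   6   7  18] [172.4 190. ] [0.532  0.2069 0.0708]
side red [150 188   2   9  14] [150.4 191.6] [0.6118 0.3271 0.0106]
side red [244 194  13  10  96] [250.2 197.9] [ 0.4756 -0.0699  0.0974]
side yel [164 186  10   6  11] [168.6 188.9] [0.6546 0.2743 0.0038]
side yel [169 197  34   9 164] [185.4 202. ] [0.4551 0.1334 0.076 ]
side green [175 197  14   3  36] [181.8 198. ] [0.4658 0.1477 0.0836]
side green [191 198   4   3   8] [192.8 199.1] [0.4606 0.1099 0.0857]
```

View pics/t2.png

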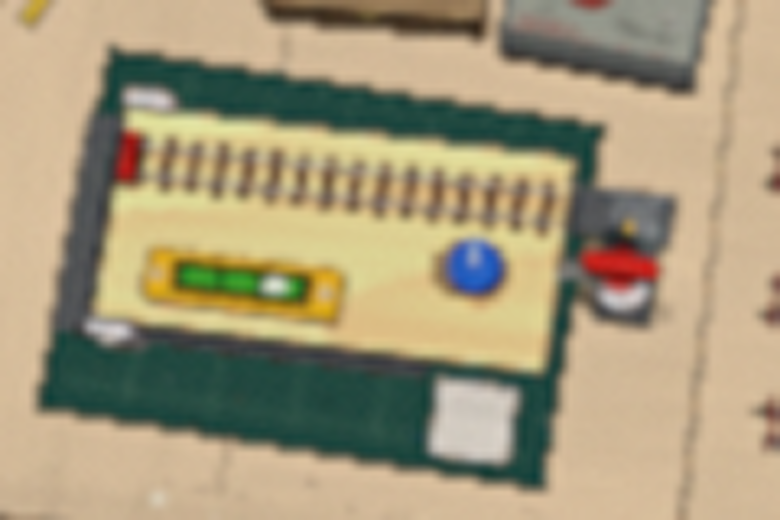

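View pics/s2.png

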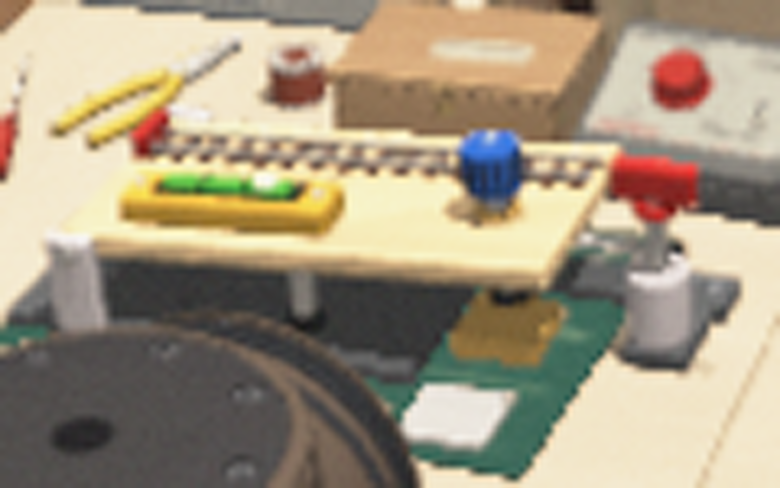

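Under the foot is the brass plate, and the pale steel one is the spare on the mat, so the knob must go counter-clockwise. In the top crop the bubble is at (275,285), to the right (knob end) of the vial. Now I'll compute the poses.

```bash
cat >> h.py <<'E'
R={'top':(165,245,165,285),'side':(170,245,150,270)}
def mask(c,n,k):
    h=cv2.cvtColor(c['frame'],cv2.COLOR_RGB2HSV).astype(int);H,S,V=h[...,0],h[...,1],h[...,2]
    m={'blue':(H>105)&(H<130)&(S>110)&(V>50),'red':((H<8)|(H>172))&(S>130)&(V>50),'yel':(H>15)&(H<75)&(S>150)&(V>60)}[k]
    w=np.zeros_like(m);a,b,d,e=R[n];w[a:b,d:e]=1;m=(m&w).astype(np.uint8)
    q,l,st,ce=cv2.connectedComponentsWithStats(m)
    if k=='red': i=[i for i in range(1,q) if ce[i][0]>(252 if n=='top' else 243) and ce[i][1]>188]; i=max(i,key=lambda i:st[i,4])
    else: i=1+np.argmax(st[1:,4])
    return l==i,ce[i]
def tri(cs,px):
    A=[];b=[]
    for c,(u,v) in zip(cs,px):
        o=pt(c,u,v,.1);d=o-np.array(c['cam_to_world'])[:3,3];d/=np.linalg.norm(d);M=np.eye(3)-np.outer(d,d);A.append(M);b.append(M@o)
    x=np.linalg.lstsq(np.vstack(A),np.hstack(b),rcond=None)[0];return x
E
python3 - <<'E'
from h import *
a=cap('top');b=cap('side')
for k,z in(('blue',(.108,.100)),('red',(.105,.098))):
    ca,cb=mask(a,'top',k)[1],mask(b,'side',k)[1]
    print(k,ca,cb,pt(a,*ca,z[0]),pt(b,*cb,z[1]),tri((a,b),(ca,cb)))
for c,n in((a,'top'),(b,'side')):
    m,ce=mask(c,n,'yel');v,u=np.nonzero(m);Q=np.array([pt(c,x,y,.08)[:2] for x,y in zip(u,v)])
    w,V=np.linalg.eigh(np.cov(Q.T));d=V[:,1]*np.sign(V[1,1]);print(n,'yaw',np.degrees(np.arctan2(-d[0],d[1])),ce,Q.mean(0))
# board edges from top: quad corners
for p in((179.2,213),(249.3,222.7),(253.9,189.3),(183.9,182)):print(pt(a,*p,.062))
E
```

```text
blue [237.5952381  206.07142857] [225.29577465 194.87323944] [0.47404187 0.01052979 0.108     ] [0.47662923 0.00846323 0.1       ] [0.47566788 0.00966071 0.10036382]
red [259.55357143 205.16071429] [250.12621359 197.96116505] [ 0.4797089  -0.06644474  0.105     ] [ 0.47243948 -0.07089125  0.098     ] [ 0.48215437 -0.0674737   0.09202818]
top yaw -5.70201845179316 [201.47058824 208.31862745] [0.46720984 0.14161983]
side yaw -1.0077980668222923 [185.08510638 201.63297872] [0.45109636 0.1327559 ]
[0.45080317 0.2243381  0.062     ]
[ 0.42205927 -0.03076701  0.062     ]
[ 0.54503354 -0.04381487  0.062     ]
[0.56618217 0.21440074 0.062     ]
```

```bash
python3 - <<'E'
import numpy as np
from scipy.spatial.transform import Rotation as R
from plant import r
s=r.get_state();T=R.from_euler('xyz',s['eef_rot'],degrees=True)
print(T.inv().apply(np.array([.478,-.073,.160])-s['tcp_pos']))
E
```

```text
[0.46737395 0.55078874 0.06660123]
```

Call:
pendant(deltas=[0.02,0.02,0.003,0,0,6,0.045,0.05,0.006,0,0,12,0.07,0.08,0.01,0,0,18,0.096,0.11,0.013,0,0,24,0.122,0.14,0.017,0,0,30,0.148,0.17,0.02,0,0,36,0.174,0.2,0.024,0,0,42,0.2,0.23,0.028,0,0,48,0.226,0.26,0.032,0,0,54,0.252,0.29,0.036,0,0,60,0.278,0.32,0.04,0,0,66,0.304,0.35,0.043,0,0,72], finger_gap=0.04, force=20)

```text
time_s: 1.3
tcp_pos: [0.4085, 0.1747, 0.1837]
eef_rot: [-180.0, 0.0, -95.8]
contact_force: [0.5, 0.0, 0.1]
gripper_width: 0.0397
gripper_force: 0.0
```

```bash
cat >> h.py <<'E'
from scipy.spatial.transform import Rotation as Ro
def rel(p,yaw=None):
    s=r.get_state();T=Ro.from_euler('xyz',s['eef_rot'],degrees=True)
    print('rel',T.inv().apply(np.array(p)-s['tcp_pos']).round(4),'rot z',None if yaw is None else (s['eef_rot'][2]-yaw),s['tcp_pos'].round(4),np.round(s['eef_rot'],2),'q',np.round(s['joints'],0),'F',np.round(s['contact_force'],1),'w',s['gripper_width'],'t',s['time_s'])
E
python3 -c "
from h import *
rel([.479,-.068,.16],-95.8)"
```

```text
rel [ 0.2343 -0.0947  0.0235] rot z -0.003556561846963291 [0.4085 0.1747 0.1837] [-1.7997e+02  4.0000e-02 -9.5800e+01] q [ 49.   0. -31.  -0. -59. -55.] F [0.5 0.  0.1] w 0.03967835958580367 t 1.3
```

Call:
pendant(deltas=[0.035,-0.014,0.004,0,0,0,0.07,-0.028,0.007,0,0,0,0.105,-0.042,0.01,0,0,0,0.14,-0.056,0.014,0,0,0,0.175,-0.07,0.018,0,0,0,0.21,-0.084,0.022,0,0,0,0.234,-0.095,0.0235,0,0,0,0.234,-0.095,0.0235,0,0,0,0.234,-0.095,0.0235,0,0,0])

```text
time_s: 2.05
tcp_pos: [0.4804, -0.0669, 0.1597]
eef_rot: [180.0, -0.0, -95.7]
contact_force: [0.1, -0.3, -0.8]
gripper_width: 0.0405
gripper_force: 0.0
```

```bash
python3 - <<'E'
from h import *
rel([.479,-.068,.083],-95.8)
a=cap('top');b=cap('side')
x=cv2.resize(a['frame'][180:240,215:285],None,fx=5,fy=5,interpolation=cv2.INTER_CUBIC)
y=cv2.resize(b['frame'][170:230,200:270],None,fx=5,fy=5,interpolation=cv2.INTER_CUBIC)
cv2.imwrite('pics/a3.png',np.hstack([x,y])[...,::-1])
E
```

```text
rel [0.0012 0.0012 0.0767] rot z 0.07274826560318104 [ 0.4804 -0.0669  0.1597] [ 1.7996e+02 -1.0000e-02 -9.5730e+01] q [ 15.   6. -28.  -0. -56. -21.] F [ 0.1 -0.3 -0.8] w 0.04048135815638407 t 2.05
```

View pics/a3.png

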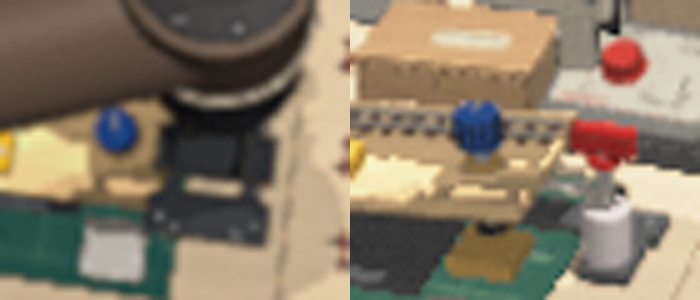

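The side view shows the wing upright and along the unit's y, with the dark fingertips just coming into view above it. Nothing is disturbed, so I descend in a straight line.

Call:
pendant(deltas=[0.001,0.001,0.02,0,0,0,0.001,0.001,0.04,0,0,0,0.001,0.001,0.06,0,0,0,0.001,0.001,0.077,0,0,0,0.001,0.001,0.077,0,0,0,0.001,0.001,0.077,0,0,0])

```text
time_s: 2.65
tcp_pos: [0.479, -0.0656, 0.083]
eef_rot: [179.9, -0.0, -95.4]
contact_force: [0.2, -0.2, 0.5]
gripper_width: 0.04
gripper_force: 0.0
```

Call:
pendant(deltas=[0,0,0,0,0,0,0,0,0,0,0,0,0,0,0,0,0,0,0,0,0,0,0,0,0,0,0,0,0,0], finger_gap=0.0, force=20)

```text
time_s: 3.07
tcp_pos: [0.4818, -0.0661, 0.0845]
eef_rot: [-179.7, 0.1, -95.5]
contact_force: [5.0, 0.2, -0.3]
gripper_width: 0.0212
gripper_force: 20.0
```

```bash
python3 - <<'E'
from h import *
rel([.479,-.068,.083],-95.8)
b=cap('side');print(mask(b,'side','red')[1])
E
```

```text
rel [0.0022 0.0026 0.0015] rot z 0.29991874714124833 [ 0.4818 -0.0661  0.0845] [-1.7972e+02  6.0000e-02 -9.5500e+01] q [ 15.  11. -34.   0. -45. -21.] F [ 5.   0.2 -0.3] w 0.02121697447001563 t 3.0667
[254.20689655 198.5862069 ]
```

Call:
pendant(deltas=[0,0,0,0,0,0,0,0,0,0,0,0,0,0,0,0,0,0])

```text
time_s: 3.37
tcp_pos: [0.4818, -0.0661, 0.0844]
eef_rot: [-179.7, 0.1, -95.5]
contact_force: [4.9, -0.8, 1.0]
gripper_width: 0.0213
gripper_force: 20.0
```

```bash
python3 - <<'E'
from h import *
b=cap('side')
y=cv2.resize(b['frame'][165:235,200:290],None,fx=8,fy=8,interpolation=cv2.INTER_CUBIC)
cv2.imwrite('pics/b4.png',y[...,::-1])
E
```

```text
(no output)
```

View pics/b4.png

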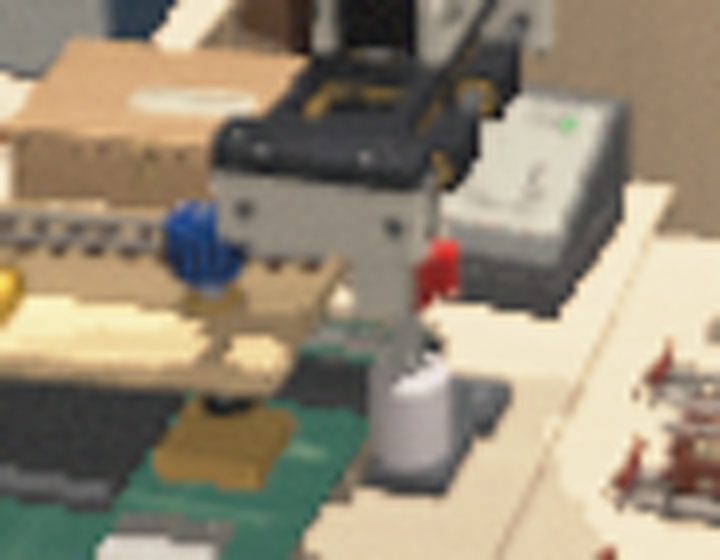

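The 21 mm opening means the tips are pinching the round red boss below the wing. The pads also sit slightly towards the board: the wing end is visible at (440,270). I'll open, raise 7 mm, shift slightly and regrip.

Call:
pendant(deltas=[0,0,0,0,0,0,0,0,0,0,0,0,0.003,-0.003,-0.007,0,0,0,0.003,-0.003,-0.007,0,0,0,0.003,-0.003,-0.007,0,0,0], finger_gap=0.04)

```text
time_s: 3.83
tcp_pos: [0.482, -0.0699, 0.0904]
eef_rot: [-180.0, 0.0, -95.6]
contact_force: [-0.0, -0.3, -0.0]
gripper_width: 0.0398
gripper_force: 0.0
```

Call:
pendant(deltas=[0,0,0,0,0,0,0,0,0,0,0,0,0,0,0,0,0,0,0,0,0,0,0,0,0,0,0,0,0,0], finger_gap=0.0, force=30)

```text
time_s: 4.25
tcp_pos: [0.4819, -0.0697, 0.09]
eef_rot: [180.0, -0.0, -95.5]
contact_force: [-1.8, -0.1, 0.5]
gripper_width: 0.0124
gripper_force: 1.5
```

```bash
python3 -c "
from h import *
rel([.482,-.069,.09],-95.8)"
```

```text
rel [-0.0007 -0.     -0.    ] rot z 0.2626418671452768 [ 0.4819 -0.0697  0.09  ] [ 1.7998e+02 -1.0000e-02 -9.5540e+01] q [ 15.  11. -33.  -0. -46. -20.] F [-1.8 -0.1  0.5] w 0.012364633957552315 t 4.25
```

Call:
pendant(deltas=[0,0,0,0,0,3,0,0,0,0,0,9,0,0,0,0,0,15,0,0,0,0,0,21,0,0,0,0,0,27,0,0,0,0,0,33,0,0,0,0,0,36,0,0,0,0,0,36], force=30)

```text
time_s: 4.92
tcp_pos: [0.4811, -0.0695, 0.0899]
eef_rot: [179.9, -0.1, -131.7]
contact_force: [-3.9, 4.0, 3.3]
gripper_width: 0.0115
gripper_force: 30.0
```

Call:
pendant(deltas=[0,0,0,0,0,6,0,0,0,0,0,12,0,0,0,0,0,18,0,0,0,0,0,24,0,0,0,0,0,30,0,0,0,0,0,34,0,0,0,0,0,34,0,0,0,0,0,34])

```text
time_s: 5.58
tcp_pos: [0.481, -0.0691, 0.0899]
eef_rot: [179.9, -0.1, -165.5]
contact_force: [-5.2, 6.6, 5.5]
gripper_width: 0.0119
gripper_force: 30.2
```

```bash
python3 -c "
from h import *
rel([.482,-.069,.09],-164);print(r.get_state()['moment'])"
```

```text
rel [-0.001  -0.0001 -0.0001] rot z -1.479781719787411 [ 0.481  -0.0691  0.0899] [ 1.7994e+02 -9.0000e-02 -1.6548e+02] q [ 15.  11. -33.  -0. -46. -90.] F [-5.2  6.6  5.5] w 0.011910475637298655 t 5.5833
[2.38269678 1.8268239  0.4214868 ]
```

The lock is at its far stop: turned 70°, with 0.4 N m of reaction at the stop. Release, rise and check.

Call:
pendant(deltas=[0,0,0,0,0,-1,0,0,0,0,0,-1,0,0,0,0,0,-1,0,0,-0.02,0,0,-1,0,0,-0.045,0,0,-1,0,0,-0.065,0,0,-1,0,0,-0.065,0,0,-1], finger_gap=0.04)

```text
time_s: 6.17
tcp_pos: [0.4847, -0.0697, 0.159]
eef_rot: [-179.9, 0.4, -164.5]
contact_force: [0.7, -0.4, -0.5]
gripper_width: 0.0399
gripper_force: 0.0Traceback (most recent call last):
```

```bash
python3 - <<'E'
from h import *
a=cap('top');b=cap('side')
y=cv2.resize(b['frame'][165:235,160:280],None,fx=6,fy=6,interpolation=cv2.INTER_CUBIC)
cv2.imwrite('pics/b5.png',y[...,::-1])
print(tri((a,b),(mask(a,'top','blue')[1],mask(b,'side','blue')[1])))
rel([.4755,.009,.145],141.5)
P=xyz(a);
for u,v in((238,195),(238,193),(238,192),(225,206),(248,206)):print(P[v,u].round(3))
E
```

```text
  File "<stdin>", line 5, in <module>
  File "h.py", line 22, in mask
    else: i=1+np.argmax(st[1:,4])
              ~~~~~~~~~^^^^^^^^^^
    return _wrapfunc(a, 'argmax', axis=axis, out=out, **kwds)
    return bound(*args, **kwds)
ValueError: attempt to get argmax of an empty sequence
```

View pics/b5.png

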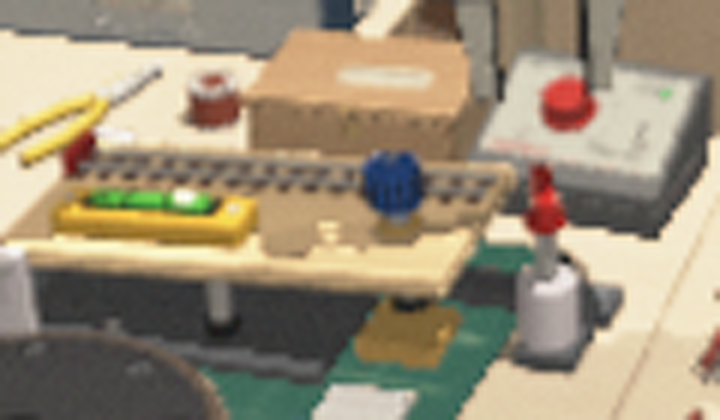

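The wing at (543,205) now lies across the unit, so the tongue is out. The bubble at (190,200) is at the knob end. Next, the knob.

```bash
python3 -c "
from h import *
rel([.4755,.009,.135],141.5)"
```

```text
rel [-0.014   0.0777  0.0208] rot z -306.04788499887087 [ 0.4827 -0.0696  0.1558] [-1.8000e+02  1.3000e-01 -1.6455e+02] q [ 15.   6. -28.   0. -55. -89.] F [-0.8  0.3  0.6] w 0.03989766068763534 t 6.2667
```

Call:
pendant(deltas=[-0.002,0.01,0,0,0,5,-0.004,0.025,0.003,0,0,11,-0.007,0.04,0.006,0,0,17,-0.009,0.052,0.01,0,0,23,-0.011,0.064,0.014,0,0,29,-0.014,0.0777,0.018,0,0,35,-0.014,0.0777,0.0208,0,0,41,-0.014,0.0777,0.0208,0,0,47,-0.014,0.0777,0.0208,0,0,50,-0.014,0.0777,0.0208,0,0,50], finger_gap=0.048)

```text
time_s: 7.1
tcp_pos: [0.4742, 0.0087, 0.1331]
eef_rot: [-179.9, -0.1, 145.3]
contact_force: [0.4, 0.5, 0.3]
gripper_width: 0.0484
gripper_force: 0.0
```

```bash
python3 - <<'E'
from h import *
rel([.4755,.009,.089])
b=cap('side');c=mask(b,'side','blue')[1];print(c,pt(b,*c,.1))
E
```

```text
rel [-0.001   0.001   0.0441] rot z None [0.4742 0.0087 0.1331] [-1.7990e+02 -7.0000e-02  1.4533e+02] q [  25.    7.  -31.   -0.  -52. -150.] F [0.4 0.5 0.3] w 0.04842108239618731 t 7.1
[225.26470588 195.10294118] [0.47521961 0.00819813 0.1       ]
```

Call:
pendant(deltas=[0,0,0.015,0,0,0,-0.001,0,0.03,0,0,0,-0.001,0.001,0.044,0,0,0,-0.001,0.001,0.044,0,0,0,-0.001,0.001,0.044,0,0,0])

```text
time_s: 7.57
tcp_pos: [0.4756, 0.0087, 0.0896]
eef_rot: [-179.9, -0.1, 145.5]
contact_force: [0.1, 0.2, -0.3]
gripper_width: 0.0479
gripper_force: 0.0
```

Call:
pendant(deltas=[0,0,0,0,0,0,0,0,0,0,0,0,0,0,0,0,0,0,0,0,0,0,0,0], finger_gap=0.0, force=40)

```text
time_s: 7.9
tcp_pos: [0.4775, 0.01, 0.0912]
eef_rot: [179.8, 0.1, 145.5]
contact_force: [1.0, 3.9, 0.0]
gripper_width: 0.0291
gripper_force: 39.9
```

```bash
python3 -c "
from h import *
rel([.4755,.009,.089]);cap('side','s6.png')
b=cap('side');y=cv2.resize(b['frame'][165:235,150:270],None,fx=6,fy=6,interpolation=cv2.INTER_CUBIC)
cv2.imwrite('pics/b6.png',y[...,::-1])"
```

```text
rel [ 0.001  -0.002   0.0021] rot z None [0.4775 0.01   0.0912] [1.7983e+02 8.0000e-02 1.4548e+02] q [  25.   10.  -34.   -0.  -46. -149.] F [1.  3.9 0. ] w 0.029113436641467493 t 7.9
```

View pics/b6.png

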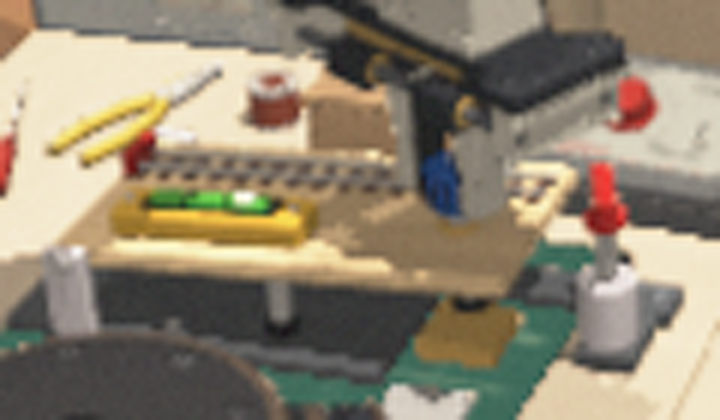

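The knob is gripped (29 mm) and the level is visible from the side at (215,205), bubble at (243,200). Press down while watching the force.

Call:
pendant(deltas=[0,0,0.004,0,0,0,0,0,0.008,0,0,0,0,0,0.011,0,0,0,0,0,0.014,0,0,0,0,0,0.014,0,0,0,0,0,0.014,0,0,0])

```text
time_s: 8.5
tcp_pos: [0.4772, 0.0087, 0.0765]
eef_rot: [180.0, 0.1, 145.5]
contact_force: [3.2, -4.2, 6.4]
gripper_width: 0.0292
gripper_force: 39.9
```

Call:
pendant(deltas=[0,0,0.003,0,0,0,0,0,0.006,0,0,0,0,0,0.006,0,0,0,0,0,0.006,0,0,0])

```text
time_s: 8.83
tcp_pos: [0.4771, 0.0084, 0.0712]
eef_rot: [-180.0, 0.1, 145.5]
contact_force: [2.3, -4.4, 14.1]
gripper_width: 0.0292
gripper_force: 40.0
```

```bash
cat >> h.py <<'E'
def bub(n):
    "bubble offset from vial middle in mm, + toward hinge: bright pale pixels inside the level, along the green vial"
    c=cap(n);f=c['frame'].astype(float);m,ce=mask(c,n,'yel')
    H=cv2.cvtColor(c['frame'],cv2.COLOR_RGB2HSV)
    hull=np.zeros(m.shape,np.uint8);v,u=np.nonzero(m);cv2.fillConvexPoly(hull,cv2.convexHull(np.stack([u,v],1).astype(np.int32)),1)
    hs=H.astype(int);g=(hull>0)&(hs[...,0]>36)&(hs[...,0]<85)&(hs[...,1]>80)
    p=(hull>0)&(hs[...,1]<130)&(hs[...,2]>150)
    q=lambda M,z:np.array([pt(c,x,y,z)[:2] for y,x in zip(*np.nonzero(M))])
    G=q(g,.083);Pp=q(p,.083);d=np.array([.1,.995]);Y=q(hull,.08)
    rng=lambda A:[round(1000*float(t),1) for t in((A@d).min(),(A@d).max(),(A@d).mean())] if len(A) else None
    print(n,'green',rng(G),'pale',rng(Pp),len(Pp),'level',rng(Y));return c
E
python3 -c "
from h import *
rel([.4755,.009,.089])
c=bub('side');d=bub('top')
y=cv2.resize(c['frame'][190:215,160:215],None,fx=12,fy=12,interpolation=cv2.INTER_CUBIC)
cv2.imwrite('pics/b7.png',y[...,::-1])"
```

```text
rel [ 0.0017 -0.0005 -0.0179] rot z None [0.4771 0.0084 0.0712] [-1.7999e+02  1.0000e-01  1.4551e+02] q [  25.   12.  -36.    0.  -43. -149.] F [ 2.3 -4.4 14.1] w 0.029156895854092268 t 8.8333
side green [146.0, 215.4, 182.4] pale [130.8, 227.8, 163.8] 18 level [117.5, 231.0, 173.8]
top green None pale None 0 level [129.8, 158.8, 141.5]
```

View pics/b7.png

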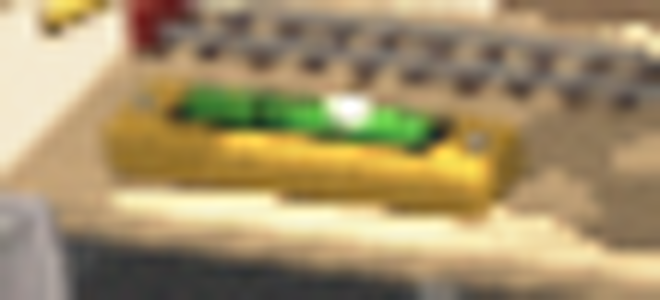

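Pressed: 14 N, plunger bottomed. Side crop: vial from x=180 to 440, left line at 258, bubble at 348 (towards the knob end, possibly still moving). Turn counter-clockwise.

```bash
cat >> h.py <<'E'
def bub2():
    "side view: bubble offset (mm, + toward knob end) from the vial's middle, by red-channel centroid along the vial strip"
    c=cap('side');f=c['frame'].astype(float);m,ce=mask(c,'side','yel')
    v,u=np.nonzero(m);h=cv2.convexHull(np.stack([u,v],1).astype(np.int32));hull=np.zeros(m.shape,np.uint8);cv2.fillConvexPoly(hull,h,1)
    B=f[...,2];Rr=f[...,0];G=f[...,1]
    ex=lambda M:(np.nonzero(M)[1].min(),np.nonzero(M)[1].max())
    g=(hull>0)&(G>1.3*Rr)&(G>60);w=np.where((hull>0)&(B>110),B-110,0)
    w[:,:ex(g)[0]]=0;w[:,ex(g)[1]+1:]=0
    U=np.arange(512);x=(w.sum(0)*U).sum()/max(w.sum(),1);y=(w.sum(1)*np.arange(384)).sum()/max(w.sum(),1)
    print('vial px',ex(g),'mid',np.mean(ex(g)),'level',ex(m),'bubble',round(x,2),round(y,2),w.sum());return c
E
python3 -c "
from h import *
bub2()"
```

```text
vial px (np.int64(175), np.int64(195)) mid 185.0 level (np.int64(169), np.int64(202)) bubble 188.27 199.2 496.0
```

Call:
pendant(deltas=[0,0,0,0,0,-4,0,0,0,0,0,-9,0,0,0,0,0,-14,0,0,0,0,0,-19,0,0,0,0,0,-24,0,0,0,0,0,-28,0,0,0,0,0,-28,0,0,0,0,0,-28,0,0,0,0,0,-28,0,0,0,0,0,-28,0,0,0,0,0,-28,0,0,0,0,0,-28])

```text
time_s: 9.98
tcp_pos: [0.4768, 0.008, 0.0708]
eef_rot: [-179.9, 0.0, 173.5]
contact_force: [3.1, -7.1, 10.5]
gripper_width: 0.0291
gripper_force: 40.0
```

Call:
pendant(deltas=[0,0,0,0,0,0,0,0,0,0,0,0,0,0,0,0,0,0,0,0,0,0,0,0,0,0,0,0,0,0,0,0,0,0,0,0,0,0,0,0,0,0,0,0,0,0,0,0,0,0,0,0,0,0,0,0,0,0,0,0,0,0,0,0,0,0,0,0,0,0,0,0])

```text
time_s: 10.98
tcp_pos: [0.4768, 0.008, 0.0708]
eef_rot: [-179.9, 0.0, 173.5]
contact_force: [3.3, -6.9, 9.8]
gripper_width: 0.0291
gripper_force: 40.0
```

```bash
python3 -c "
from h import *
bub2();c=bub2()
y=cv2.resize(c['frame'][190:215,160:215],None,fx=12,fy=12,interpolation=cv2.INTER_CUBIC)
cv2.imwrite('pics/b8.png',y[...,::-1])"
```

```text
vial px (np.int64(175), np.int64(195)) mid 185.0 level (np.int64(169), np.int64(202)) bubble 184.99 200.36 228.0
vial px (np.int64(175), np.int64(195)) mid 185.0 level (np.int64(169), np.int64(202)) bubble 185.44 201.38 156.0
```

View pics/b8.png

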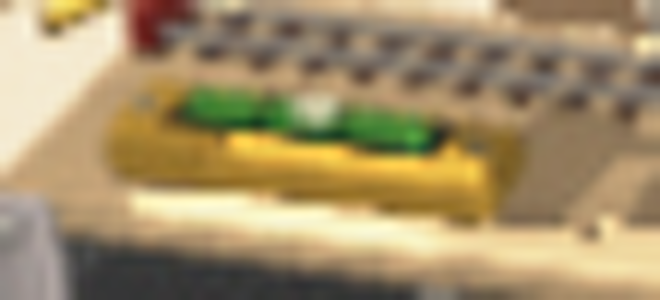

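The bubble is now at about x=318, between the lines at about 262 and 358, so it is close to the middle. Check with an intensity profile once settled.

Call:
pendant(deltas=[0,0,0.001,0,0,0,0,0,0.001,0,0,0,0,0,0.001,0,0,0,0,0,0.001,0,0,0,0,0,0.001,0,0,0,0,0,0.001,0,0,0,0,0,0.001,0,0,0,0,0,0.001,0,0,0])

```text
time_s: 11.75
tcp_pos: [0.4768, 0.008, 0.0699]
eef_rot: [-179.9, 0.1, 173.5]
contact_force: [3.3, -7.8, 10.7]
gripper_width: 0.029
gripper_force: 40.0
```

```bash
cat > prof.py <<'E'
from h import *
F=np.mean([cap('side')['frame'].astype(float) for _ in range(6)],0)
U=np.arange(173,200,.5);V=198.6+(U-175)*2.3/21.5
o=0
for d in(-.7,0,.7): o=o+np.stack([cv2.remap(F[...,k].astype(np.float32),U[None].astype(np.float32),(V+d)[None].astype(np.float32),cv2.INTER_LINEAR)[0] for k in range(3)],1)/3
for u,a in zip(U,o): print(u,a.round().astype(int))
E
python3 prof.py
```

```text
173.0 [158 123  55]
173.5 [141 109  49]
174.0 [123  95  42]
174.5 [103  93  42]
175.0 [83 91 42]
175.5 [74 99 44]
176.0 [ 67 108  46]
176.5 [ 66 112  47]
177.0 [ 65 116  48]
177.5 [ 67 117  48]
178.0 [ 69 118  48]
178.5 [ 68 117  48]
179.0 [ 66 116  48]
179.5 [ 66 115  48]
180.0 [ 66 115  49]
180.5 [ 61 102  45]
181.0 [55 89 40]
181.5 [57 96 43]
182.0 [ 63 106  46]
182.5 [ 69 115  49]
183.0 [ 74 125  53]
183.5 [ 92 133  67]
184.0 [106 140  80]
184.5 [117 145  90]
185.0 [127 149 100]
185.5 [134 153 107]
186.0 [140 157 114]
186.5 [122 144  99]
187.0 [105 132  85]
187.5 [ 83 114  67]
188.0 [64 97 50]
188.5 [ 65 105  49]
189.0 [ 67 113  48]
189.5 [ 70 118  51]
190.0 [ 72 124  53]
190.5 [ 71 123  52]
191.0 [ 70 122  51]
191.5 [ 72 124  53]
192.0 [ 74 127  55]
192.5 [ 77 129  55]
193.0 [ 80 131  56]
193.5 [ 81 136  58]
194.0 [ 82 141  60]
194.5 [ 77 124  54]
195.0 [ 72 106  48]
195.5 [70 87 45]
196.0 [67 67 41]
196.5 [96 82 45]
197.0 [127  99  48]
197.5 [135 106  51]
198.0 [141 111  53]
198.5 [136 109  57]
199.0 [128 105  61]
199.5 [130 106  61]
```

The lines are at about 181.1 and 188.3 px (mid 184.7) and the bubble is centred at about 185.4 px, roughly 2 mm towards the knob. Turn a further 6° counter-clockwise.

Call:
pendant(deltas=[0,0,0.001,0,0,-3,0,0,0.001,0,0,-6,0,0,0.001,0,0,-6,0,0,0.001,0,0,-6,0,0,0.001,0,0,-6,0,0,0.001,0,0,-6,0,0,0.001,0,0,-6,0,0,0.001,0,0,-6,0,0,0.001,0,0,-6,0,0,0.001,0,0,-6,0,0,0.001,0,0,-6,0,0,0.001,0,0,-6], quiet=true)

```text
ok
```

Call:
pendant(deltas=[0,0,0,0,0,0,0,0,0,0,0,0,0,0,0,0,0,0,0,0,0,0,0,0,0,0,0,0,0,0,0,0,0,0,0,0,0,0,0,0,0,0,0,0,0,0,0,0,0,0,0,0,0,0,0,0,0,0,0,0,0,0,0,0,0,0,0,0,0,0,0,0])

```text
time_s: 14.05
tcp_pos: [0.4768, 0.0079, 0.0689]
eef_rot: [-179.9, 0.0, 179.5]
contact_force: [3.2, -8.4, 11.1]
gripper_width: 0.0291
gripper_force: 40.0
```

```bash
python3 prof.py | sed -n 15,36p
python3 - <<'E'
from h import *
c=cap('side');print([ (pt(c,u,198.6+(u-175)*.107,.083)-pt(c,185,199.67,.083))[:2]*1000 for u in(181,188,189)])
y=cv2.resize(c['frame'][160:240,150:270],None,fx=6,fy=6,interpolation=cv2.INTER_CUBIC)
cv2.imwrite('pics/b9.png',y[...,::-1])
E
```

```text
180.0 [ 65 114  49]
180.5 [ 61 102  46]
181.0 [56 90 42]
181.5 [57 96 44]
182.0 [ 63 105  46]
182.5 [ 74 117  54]
183.0 [ 86 129  62]
183.5 [110 145  83]
184.0 [132 160 103]
184.5 [153 177 121]
185.0 [174 194 140]
185.5 [155 179 124]
186.0 [136 164 110]
186.5 [109 146  87]
187.0 [ 84 129  66]
187.5 [ 70 110  54]
188.0 [57 92 43]
188.5 [ 63 103  47]
189.0 [ 68 114  50]
189.5 [ 71 120  52]
190.0 [ 73 125  54]
190.5 [ 72 124  53]
[array([ 0.71857213, 13.43444387]), array([ -0.53683145, -10.03661523]), array([ -0.71537749, -13.37471681])]
```

View pics/b9.png

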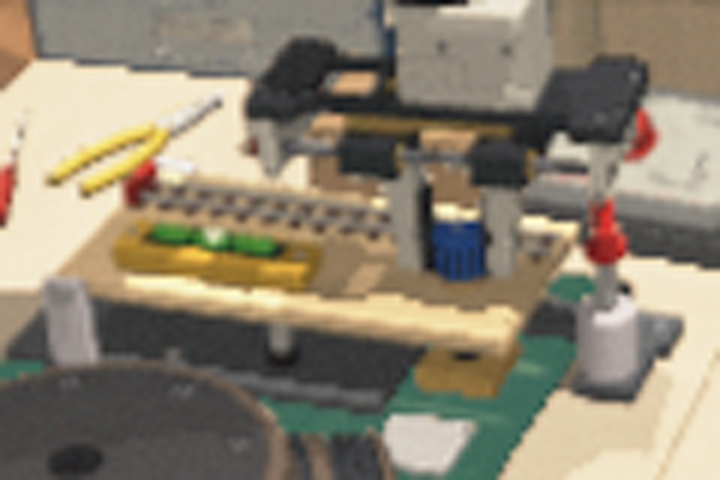

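The bubble is centred at about 185 px between the lines at 181.1 and 188.0, about 1 mm off the middle (limit 4 mm). The foot stands on the brass plate, the push is 11 N, and the wing is still open at (605,235). Handing in.

```bash
python3 -c "
from plant import r
print(r.close_job())"
```

```text
the job is handed in; nothing more can be done
None
```

I handed the job in with the lock turned to its far stop and the foot pressed on the brass plate; the bubble is settled about 1 mm off the middle of its lines, and the gripper is still holding the knob down at about 11 N.

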